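# Thread the agitator shaft into the bench mixer

## Robot

A 7-joint arm with a two-finger parallel gripper is mounted at the origin on a cart in front of the work surface, level with it; the furniture and walls round the work are solid. World frame = base frame: x ahead of the robot, y to its left, z up, the work surface at z = 0. Lengths are in m, angles in rad, forces in N, time in s.
With the tool pointing down it reaches from about 0.4 to 0.85 m from the base axis. Payload 10.4 kg.
Tool frame: the origin (TCP) lies at the very end of the fingers, on their centre line; the grasp point (between the pads) lies r.tcp_to_grasp behind it (r.tcp_to_grasp is the distance from the TCP to the grasp point, in m); z points along the fingers, y is the direction in which the jaws open and shut (so a half turn about z gives the same grasp; the last joint's range is limited). The gripper opens to 87 mm and grips with 3 to 60 N. Pads are 19 mm wide; open, the fingers measure 117 mm over their backs; the gripper's body (75 mm by 190 mm) begins 51 mm behind the grasp point.
Start: joints at [-1.133, 0.332, -0.065, 1.46, 0.022, 1.35, -0.088], TCP at [0.278, 0.56, 0.223] pointing down, gripper open.
Joint ranges: [-2.6, 2.6], [-0.5, 2.12], [-1.47, 1.34], [0.16, 2.42], [-1.27, 4.41], [0.06, 2.06], [-2.6, 2.6]. Speed limits (rad/s): [2.22, 2.22, 2.79, 2.79, 3.14, 3.14, 3.14].

## Interface

Orientations are given as a unit quaternion [x, y, z, w].
In Python, from bench import r gives the robot as it stands. The module is installed in compiled form; this text tells all that it offers.
- The arm moves only by the shell command python3 -m inch 'ROWS' [FORCE]. ROWS is JSON, a list of rows, each an object with "offset": the shift along the tool's x, y, z in m, a list of three; "turn": the turn, a rotation vector about the tool's x, y, z in degrees, a list of three; "fingers": the finger opening in m, from 0 to 0.087. A call has 1 to 5 rows; each row shifts and turns the pose as measured when the row begins, along the tool's axes as they then stand; what a row does not reach is not made up. A row lasts 1/8 s, in which the tool goes at most 62.5 mm and 10.7 degrees, less where a joint would pass 70% of its speed; a pose out of reach is approached as far as the arm can. A call with a gripper value outside its range is refused whole. The fingers move at their own pace and stop on an object; FORCE is the grip in N (left out, the last holds). Time passes only in rows, so rows that do not move let the fingers close. It gives the time, the measured TCP pose, the force and the opening at its end, in the units of the state.
- r.read_state(): the state, without advancing time (a new reading comes with each control period).
- r.camera(name): name is "scene" or "top" or "wrist"; returns the picture (480x640x3 uint8, red, green, blue); there is no depth.
- r.camera_model(name): a dict with "fx", "fy", "cx", "cy" (pixels), "dist" ([k1, k2, p1, p2, k3] as OpenCV has them; the pictures are not rectified), "world_from_camera" (4x4, takes a point from camera to world coordinates); the wrist camera has in their place "mount" (4x4, takes a point from camera to tool coordinates, whose origin is the TCP and whose axes are the flange's). Camera axes: x right, y up, looking along -z (the intrinsics and any distortion apply to the point x, -y, -z); pixel columns grow to the right and rows downward; lengths in m; the calibration is good to about 2 mm. A picture is of the moment at which its call begins: read the wrist's pose just before it. camera_model takes no time and is no camera call.
- r.close_job(): hands the job in, once; it reports no verdict.
Trained networks look in the newest picture that a camera, given by its name, has taken for a name from the list of things; names that differ only in an ending like _2 or _b are one class to them, and where a whole thing is asked for, a point or a joint stands for the part that bears it (a point fixed in the world has none). Each returns a list of dicts, best first, with "score" (0 to 1); they miss things now and then, are a little off and sometimes report something else, mostly with a low value. They report only what shows in the picture. A call takes as long as a camera call.
- r.cut_out(name, camera): "region" (480x640 bool, what is visible of it) and "extent" ([left, top, right, bottom] in pixels, round what is visible of it).
The state is a dict: "time": time; "joint_positions": joint angles; "joint_vel": joint speeds; "joint_torque": joint torques, N m; "ee_pos": TCP position; "eef_rot": TCP orientation; "ft_force": force on the tool from outside, world axes, zero at the start; "torque": the same for the moment, N m; "width": finger opening in m.
Only numpy, scipy, OpenCV 4.12 (cv2) and the standard library are available. Lean on these libraries where they do the work, as an engineer would, in place of code of your own. Each camera call takes 0.05 s, during which the arm holds its last target. There are 200 camera calls.

## Task

Take the orange-headed agitator shaft out of its storage block and thread it, tang first, down through the upper and then the lower bearing of the blue bench mixer. Its flat tang must drop into the slot of the spring-loaded drive coupling underneath, which has stopped at an unknown angle: bear down lightly and turn the shaft until it drops in, then push it fully home so that its collar rests flush on the upper bearing, and let go. Be gentle with the mixer (never push harder than 40 N) and leave the glassware and other things around it where they are.

Things in the scene. Friction and masses are not known exactly. Their poses are not given: they have to be found in the camera images.
- shaft: loose agitator shaft, 0.16-0.26 kg, upright in its block. Origin: lower end of its tang; z up the axis. Heights in mm: flat tang 15 (x) x 4 (y), z 0-8; round steel shaft 16 diameter, tapered lead z 8-10.5, to z 115; dark collar 32 diameter, z 115-121; orange head 30 (x) x 22 (y), z 121-161, white line on top along x like the tang. Tang equal after a half turn.
- shaft_tip (a point): lower end of the tang, on the shaft's axis (the shaft's origin)
- shaft_collar (a point): centre of the collar's underside, 115 mm above the tang's end on the axis. With the tang standing on the coupling unengaged it is 7 mm above the upper bracket; with the tang in the slot it can come down to rest on the bracket.
- shaft_grip (a point): the point to grip: on the axis in the head, 143 mm above the tang's end. Grip across the two flats 22 mm apart (fingers close along the shaft's own y).
- mixer: bench mixer, fixed; yaw varies. Origin on the table, on the common vertical axis of bearings and coupling; z up, front is -x. Blue base 150x110x34 mm (x -60 to 90 mm), rear column x 49 to 75 mm, two white brackets 66 mm wide (x -35 to 64 mm). Nothing is higher than 140 mm above the table.
- upper_bore (a point): centre of the upper bearing's mouth in the top face of the upper bracket, 140 mm above the table. Through hole 18 mm wide, 12 mm deep, mouth chamfered 2 mm.
- lower_bore (a point): centre of the lower bearing's mouth in the top face of the lower bracket, 84 mm above the table. Same hole as the upper: 18 mm wide, 12 mm deep, mouth chamfered 2 mm.
- coupling_top (a point): top centre of the coupling, 32 mm above table, under a black cover (hole 22 mm). One straight slot across it, 5.6 mm wide, 9.5 deep; its angle is not reported: 0.25 to 1.35 rad anticlockwise (from above) of mixer x. The tang (its x) enters within about 0.1 rad. Coupling is stiff to turn (0.05 N m) and gives down 4 mm on a spring (4 N to start, 7.7 N at 4 mm, then rigid).
- holder: grey storage block 64x64x65 mm on a black 90x90x8 mm foot, fixed; origin on the table below the middle of its upright blind hole, which is 19 mm wide, 55 mm deep, its floor 10 mm above the table. The shaft stands in it, tang on the floor, collar 125 mm above the table.
- reagent_c: white-capped bottle with a green label band, 43x43x86 mm; bystander, stands loose; origin at the centre of its underside
- beaker_water: clear beaker, 67x73x90 mm; bystander, stands loose; origin at the centre of its underside
- bowl_lemon: pale bowl with yellow fruit, 133x134x69 mm; bystander, stands loose; origin at the centre of its underside
- sample_jar_1: white-capped glass jar, 48x48x62 mm; bystander, stands loose; origin at the centre of its underside
- mortar: white mortar, 94x94x55 mm; bystander, stands loose; origin at the centre of its underside
- reagent_a: small brown bottle with white and magenta cap, 37x37x69 mm; bystander, stands loose; origin at the centre of its underside
- beaker_sample: beaker with beige contents, 73x79x85 mm; bystander, stands loose; origin at the centre of its underside

How it is judged:
On the way, in this order (a step that is already met when the one before it is completed fails the run):
1. the tang has passed down through the upper bearing (z of shaft_tip in the frame of mixer between 0.08 and 0.122 m and horizontal distance between shaft_tip and mixer below 0.006 m and angle between the z axis of shaft and the z axis of mixer, either way round below 0.06 rad), for 0.05 s.
2. the shaft has passed through the lower bearing too, down to the coupling (z of shaft_tip in the frame of mixer below 0.045 m and horizontal distance between shaft_tip and mixer below 0.004 m and angle between the z axis of shaft and the z axis of mixer, either way round below 0.06 rad), for 0.1 s.
At the end, for the whole second after the job is handed in: Shaft released, at rest, upright (0.06 rad) through both bearings, tang end within 4 mm of the mixer axis, tang in the coupling slot so that the collar underside is within 2 mm of the upper bracket top; every bystander upright within 30 mm of its start (z of shaft_collar in the frame of mixer between 0.137 and 0.142 m and horizontal distance between shaft_tip and mixer below 0.004 m and angle between the z axis of shaft and the z axis of mixer, either way round below 0.06 rad and linear speed of shaft below 0.02 m/s and distance of each of reagent_c, beaker_water, bowl_lemon, sample_jar_1, mortar, reagent_a, beaker_sample from where it was at the start of the episode below 0.03 m and angle between each of reagent_c, beaker_water, bowl_lemon, sample_jar_1, mortar, reagent_a, beaker_sample's own z axis and vertical below 0.3 rad); the robot touches nothing.
It fails at once if the shaft pushes on the mixer harder than 40 N (contact force between shaft and mixer above 40 N).
It fails at once if the fingers or arm push on the mixer harder than 40 N (contact force between any of the fingers, the arm and mixer above 40 N).
It fails at once if a bystander is moved by more than 30 mm or tipped ((distance of reagent_c from where it was at the start of the episode above 0.03 m or angle between reagent_c's own z axis and vertical above 0.3 rad) or (distance of beaker_water from where it was at the start of the episode above 0.03 m or angle between beaker_water's own z axis and vertical above 0.3 rad) or (distance of bowl_lemon from where it was at the start of the episode above 0.03 m or angle between bowl_lemon's own z axis and vertical above 0.3 rad) or (distance of sample_jar_1 from where it was at the start of the episode above 0.03 m or angle between sample_jar_1's own z axis and vertical above 0.3 rad) or (distance of mortar from where it was at the start of the episode above 0.03 m or angle between mortar's own z axis and vertical above 0.3 rad) or (distance of reagent_a from where it was at the start of the episode above 0.03 m or angle between reagent_a's own z axis and vertical above 0.3 rad) or (distance of beaker_sample from where it was at the start of the episode above 0.03 m or angle between beaker_sample's own z axis and vertical above 0.3 rad)).
It also fails if it takes over 67 s, if anything falls off the work surface, if the arm or the gripper's body presses on something with over 40 N, if the wrist force passes 120 N, or if a joint passes its speed limit or range.

## Working session

There is one attempt and no reset: what is moved stays moved. The work goes in short steps, Python scripts to look and compute and a shell command to move; the robot and the scene stay as the last step left them, time stands still between calls to the robot, and variables do not carry over. Pictures are saved under pics/ and viewed, on a budget of 10 in all, crops included, one or two more only if the job needs it, and the job is handed in when it is done.

```bash
mkdir -p pics; ls
python3 - <<'E'
from bench import r
import cv2,numpy as np
s=r.read_state();print({k:np.round(v,3).tolist() for k,v in s.items()}, r.tcp_to_grasp)
for n in("scene","top"):
    im=r.camera(n);cv2.imwrite(f"pics/{n}0.png",im[:,:,::-1])
    for o in("shaft","holder","mixer"):
        for d in r.cut_out(o,n)[:2]: print(n,o,round(d["score"],2),np.round(d["extent"]))
    m=r.camera_model(n);print({k:np.round(v,3).tolist() for k,v in m.items()})
print({k:np.round(v,4).tolist() for k,v in r.camera_model("wrist").items()})
E
```

```text
pics
{'time': 0.0, 'joint_positions': [-1.133, 0.333, -0.065, 1.461, 0.022, 1.35, -0.088], 'joint_vel': [0.0, 0.0, 0.0, -0.001, -0.001, -0.001, 0.0], 'joint_torque': [0.001, -62.327, 0.025, -38.989, -0.061, 0.04, 0.0], 'ee_pos': [0.278, 0.559, 0.222], 'eef_rot': [0.228, 0.974, -0.001, -0.0], 'ft_force': [-0.147, 0.606, 0.052], 'torque': [-0.021, -0.024, 0.03], 'width': 0.087} 0.0187
scene shaft 0.63 [258. 196. 271. 229.]
scene holder 0.82 [251. 218. 289. 257.]
scene holder 0.75 [234. 170. 282. 203.]
scene mixer 0.9 [292. 280. 367. 363.]
{'fx': 449.124, 'fy': 449.124, 'cx': 321.118, 'cy': 237.827, 'dist': [-0.095, 0.0, 0.0, 0.0, 0.0], 'world_from_camera': [[0.819, 0.378, -0.432, 0.107], [-0.573, 0.559, -0.599, -0.721], [0.015, 0.738, 0.674, 0.901], [0.0, 0.0, 0.0, 1.0]]}
top shaft 0.68 [227. 266. 242. 282.]
top holder 0.77 [219. 263. 262. 298.]
top mixer 0.86 [364. 264. 419. 332.]
top mixer 0.55 [220. 262. 258. 297.]
{'fx': 581.145, 'fy': 581.145, 'cx': 306.004, 'cy': 245.044, 'dist': [-0.142, 0.0, 0.0, 0.0, 0.0], 'world_from_camera': [[0.018, 0.983, -0.185, 0.373], [-1.0, 0.02, 0.006, 0.001], [0.009, 0.185, 0.983, 1.394], [0.0, 0.0, 0.0, 1.0]]}
{'fx': 423.3762, 'fy': 423.3762, 'cx': 326.1537, 'cy': 235.3451, 'dist': [-0.104, 0.0, 0.0, 0.0, 0.0], 'mount': [[-0.0006, 0.9635, 0.2676, 0.0727], [1.0, 0.0007, -0.0004, -0.0014], [-0.0005, 0.2676, -0.9635, -0.1621], [0.0, 0.0, 0.0, 1.0]]}
```

```bash
cat > h.py <<'E'
from bench import r
import cv2,numpy as np
from scipy.spatial.transform import Rotation as R
def cam(n,s=None):
    m=r.camera_model(n);K=np.array([[m["fx"],0,m["cx"]],[0,m["fy"],m["cy"]],[0,0,1.]])
    if n=="wrist":
        T=np.eye(4);T[:3,:3]=R.from_quat(s["eef_rot"]).as_matrix();T[:3,3]=s["ee_pos"];T=T@np.array(m["mount"])
    else: T=np.array(m["world_from_camera"])
    return K,np.array(m["dist"]),T
def proj(C,P):
    K,d,T=C;p=(np.atleast_2d(P)-T[:3,3])@T[:3,:3]*[1,-1,-1]
    return cv2.projectPoints(p,np.zeros(3),np.zeros(3),K,d)[0][:,0]
def at_z(C,uv,z):
    K,d,T=C;q=cv2.undistortPoints(np.array(uv,float).reshape(-1,1,2),K,d)[:,0]
    v=np.c_[q[:,0],-q[:,1],-np.ones(len(q))]@T[:3,:3].T
    return T[:3,3]+v*((z-T[2,3])/v[:,2])[:,None]
E
python3 - <<'E'
from h import *
a=cv2.imread("pics/scene0.png");b=cv2.imread("pics/top0.png")
b=cv2.resize(b[200:400,180:480],None,fx=2,fy=2);a=cv2.resize(a[150:400,180:480],None,fx=1.0,fy=1.0)
a=cv2.resize(a,(240,200));cv2.imwrite("pics/v1.png",np.vstack([b,cv2.copyMakeBorder(a,0,0,0,360,0)]))
C=cam("top");print(at_z(C,[(234,272)],.171),at_z(C,[(391,298)],.1),at_z(C,[(240,280)],.07))
E
```

```text
[[0.54192343 0.14597031 0.171     ]] [[ 0.49975952 -0.19892589  0.1       ]] [[0.53765046 0.14341025 0.07      ]]
```

View pics/v1.png

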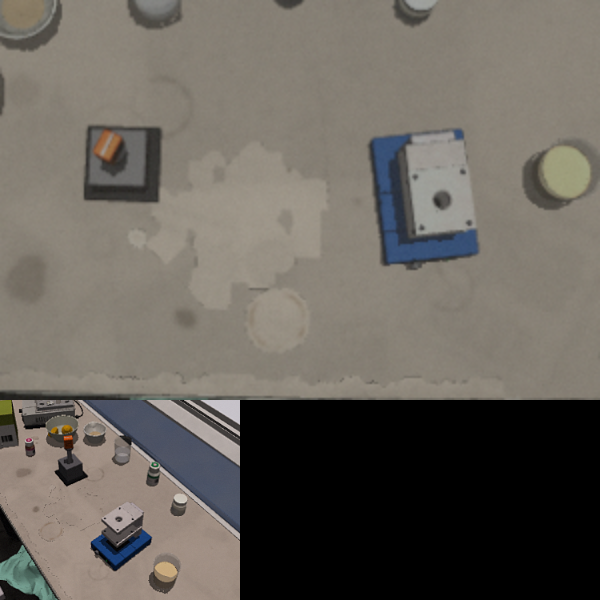

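The top view shows the shaft head at about (234,273) in the full picture and the upper bore at about (401,300). The mixer column points away from the robot. Next I move above the shaft for a closer look.

```bash
python3 -m inch '[{"offset":[-0.05,-0.03,-0.02],"turn":[0,0,0],"fingers":0.087},{"offset":[-0.052,-0.031,-0.015],"turn":[0,0,0],"fingers":0.087},{"offset":[-0.052,-0.031,-0.015],"turn":[0,0,0],"fingers":0.087},{"offset":[-0.052,-0.031,0],"turn":[0,0,0],"fingers":0.087},{"offset":[-0.052,-0.031,0],"turn":[0,0,0],"fingers":0.087}]'
python3 -m inch '[{"offset":[-0.052,-0.031,0],"turn":[0,0,0],"fingers":0.087},{"offset":[-0.052,-0.031,0],"turn":[0,0,0],"fingers":0.087},{"offset":[-0.05,-0.03,0],"turn":[0,0,0],"fingers":0.087},{"offset":[0,0,0],"turn":[0,0,0],"fingers":0.087}]'
```

```text
time: 1.02
ee_pos: [0.4414, 0.3053, 0.273]
eef_rot: [0.224, 0.975, 0.0, -0.0]
ft_force: [0.8, 1.3, 0.3]
width: 0.0872
time: 1.52
ee_pos: [0.5446, 0.1444, 0.2739]
eef_rot: [0.228, 0.974, 0.001, 0.001]
ft_force: [-0.1, 0.1, -1.1]
width: 0.0872
```

Run:
```python
from h import *
s=r.read_state();im=r.camera("wrist");C=cam("wrist",s);cv2.imwrite("pics/w1.png",im[:,:,::-1])
np.save("c1.npy",np.array([s["ee_pos"].__class__ and list(s["ee_pos"])+list(s["eef_rot"])]))
for d in r.cut_out("shaft","wrist")[:1]: print(d["score"],d["extent"])
hsv=cv2.cvtColor(im,cv2.COLOR_RGB2HSV)
m=((hsv[...,0]<20)&(hsv[...,1]>150)&(hsv[...,2]>80)).astype(np.uint8)
n,l,st,ce=cv2.connectedComponentsWithStats(m);i=1+st[1:,4].argmax();print(st[i],ce[i])
x,y,w,h=st[i][:4];p=20
cr=im[max(0,y-p):y+h+p,max(0,x-p):x+w+p];print("origin",max(0,x-p),max(0,y-p),cr.shape)
k=min(700/cr.shape[1],560/cr.shape[0]);print(k);cv2.imwrite("pics/v2.png",cv2.resize(cr[:,:,::-1],None,fx=k,fy=k,interpolation=cv2.INTER_CUBIC))
```

```text
0.63 [311.4, 190.9, 355.3, 247.4]
[ 316  195   33   53 1326] [331.59426848 219.93438914]
origin 296 175 (93, 73, 3)
6.021505376344086
```

View pics/v2.png

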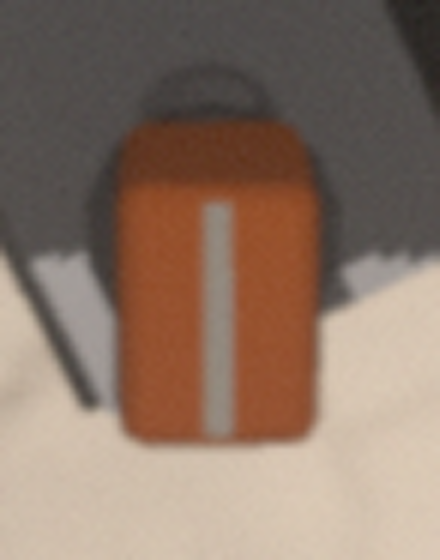

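The head is centred near pixel (332,228). The white line runs from (332,208.7) to (332.4,247.6), almost along tool x, so the jaws are already lined up with the flats.

Run:
```python
from h import *
s=r.read_state();C=cam("wrist",s)
P=at_z(C,[(332.0,208.7),(332.4,247.6),(332.3,228)],.171);print(P)
T=R.from_quat(s["eef_rot"]);d=P[0]-P[1];print("line in tool",T.inv().apply(d),"world ang",np.degrees(np.arctan2(d[1],d[0])))
print("centre in tool",T.inv().apply(P[2]-s["ee_pos"]),s["ee_pos"])
Ct=cam("top");print("bore guess",at_z(Ct,[(401,300)],.14))
print("reproj top", proj(Ct,P[2]))
```

```text
[[0.5287574  0.15941101 0.171     ]
 [0.55228302 0.14836181 0.171     ]
 [0.54031141 0.15405604 0.171     ]]
line in tool [ 2.59889067e-02 -3.40982739e-04  3.69847696e-06] world ang 154.8421350000272
centre in tool [0.00401266 0.00270792 0.10283524] [0.54261428 0.14957017 0.27382556]
bore guess [[ 0.49180994 -0.21460563  0.14      ]]
reproj top [[230.1812036  272.67135672]]
```

```bash
cat >> h.py <<'E'
def orange(im):
    hsv=cv2.cvtColor(im,cv2.COLOR_RGB2HSV);m=((hsv[...,0]<20)&(hsv[...,1]>150)&(hsv[...,2]>80)).astype(np.uint8)
    n,l,st,ce=cv2.connectedComponentsWithStats(m);i=1+st[1:,4].argmax();return st[i],ce[i]
E
python3 - <<'E'
from h import *
print(np.load("c1.npy"))
for i in range(3):
    s=r.read_state();im=r.camera("wrist");print(s["time"],s["ee_pos"],s["eef_rot"],orange(im))
E
```

```text
[[5.44569116e-01 1.44382740e-01 2.73918257e-01 2.27551028e-01
  9.73765392e-01 6.80661482e-04 1.01414441e-03]]
1.625 [0.54261428 0.14957017 0.27382556] [2.24181599e-01 9.74546135e-01 1.54070129e-03 2.60404725e-04] (array([ 310,  201,   33,   53, 1299], dtype=int32), array([325.74672825, 226.0169361 ]))
1.675 [0.54213853 0.15081519 0.27380756] [2.23133234e-01 9.74786544e-01 1.65342541e-03 1.38961023e-04] (array([ 308,  203,   33,   52, 1309], dtype=int32), array([324.49045073, 227.55080214]))
1.725 [0.54192161 0.15143515 0.27379446] [2.22502484e-01 9.74930670e-01 1.67660021e-03 1.46226548e-04] (array([ 308,  203,   32,   53, 1319], dtype=int32), array([323.64670205, 228.27369219]))
```

The arm was still settling when I took that picture. I'll recompute with the settled pose; the pixels have shifted by (-8,+8.4).

Run:
```python
from h import *
s=r.read_state();im=r.camera("wrist");C=cam("wrist",s);st,ce=orange(im);sh=ce-np.array([331.594,219.934])
P=at_z(C,np.array([(332.0,208.7),(332.4,247.6),(332.3,228)])+sh,.171);T=R.from_quat(s["eef_rot"])
print(sh,s["ee_pos"],P,"tool",T.inv().apply(P[2]-s["ee_pos"]),T.inv().apply(P[0]-P[1]),T.as_matrix()[:,2])
print(proj(cam("top"),P[2]))
```

```text
[-8.10718764  8.44128259] [0.541849   0.15159901 0.27380542] [[0.5306561  0.1543484  0.171     ]
 [0.55441967 0.14315077 0.171     ]
 [0.54232311 0.14892406 0.171     ]] tool [-0.00163528 -0.00254502  0.1027968 ] [ 2.62688076e-02 -2.09890060e-04  1.17042948e-05] [ 0.00100812  0.00318468 -0.99999442]
[[232.623384   271.78465159]]
```

```bash
python3 -m inch '[{"offset":[-0.0015,-0.0025,0.04],"turn":[0,0,0],"fingers":0.087},{"offset":[0,0,0.03],"turn":[0,0,0],"fingers":0.087},{"offset":[0,0,0.02],"turn":[0,0,0],"fingers":0.087},{"offset":[0,0,0],"turn":[0,0,0],"fingers":0.087},{"offset":[0,0,0],"turn":[0,0,0],"fingers":0.087}]'
python3 - <<'E'
from h import *
s=r.read_state();T=R.from_quat(s["eef_rot"])
print(s["joint_vel"],T.inv().apply(np.array([.5423,.1489,.136])-s["ee_pos"]),T.as_matrix()[:,2])
E
```

```text
time: 2.45
ee_pos: [0.541, 0.1546, 0.1832]
eef_rot: [0.218, 0.976, 0.003, 0.001]
ft_force: [-0.1, -0.4, 0.8]
width: 0.087
[-0.00537349  0.00169094 -0.00413845  0.00525433  0.00119928  0.00230464
 -0.00187888] [-0.00359844 -0.00491748  0.0471646 ] [ 0.00325353  0.00541373 -0.99998005]
```

```bash
cat >> h.py <<'E'
def need(xyz,ang=None):
    """offset and turn (deg) in tool axes to reach TCP xyz, vertical, tool x at world angle ang (deg)"""
    s=r.read_state();T=R.from_quat(s["eef_rot"]);M=T.as_matrix()
    a=np.degrees(np.arctan2(M[1,0],M[0,0])) if ang is None else ang
    c,n=np.cos(np.radians(a)),np.sin(np.radians(a));G=R.from_matrix(np.array([[c,n,0],[n,-c,0],[0,0,-1.]]))
    print("t",round(s["time"],2),"pos",np.round(s["ee_pos"],4),"off mm",np.round(1000*T.inv().apply(np.array(xyz)-s["ee_pos"]),1),"turn",np.round((T.inv()*G).as_rotvec(degrees=True),2),"ang",round(float(np.degrees(np.arctan2(M[1,0],M[0,0]))),2),"F",np.round(s["ft_force"],1),"M",np.round(s["torque"],2),"w",round(float(s["width"]),4),"v",round(float(np.abs(s["joint_vel"]).max()),3))
E
python3 -m inch '[{"offset":[-0.0035,-0.005,0.01],"turn":[0.35,0,0],"fingers":0.087},{"offset":[0,0,0.01],"turn":[0,0,0],"fingers":0.087},{"offset":[0,0,0],"turn":[0,0,0],"fingers":0.087}]'; python3 -c "
from h import *
need([.5423,.1489,.136],154.8)"
```

```text
time: 2.82
ee_pos: [0.5428, 0.1487, 0.1634]
eef_rot: [0.218, 0.976, 0.001, 0.001]
ft_force: [0.5, -0.3, -0.0]
width: 0.0868
t 2.83 pos [0.5428 0.1487 0.1634] off mm [ 0.6 -0.1 27.4] turn [0.09 0.13 0.06] ang 154.86 F [ 0.5 -0.3 -0. ] M [ 0.03  0.01 -0.01] w 0.0868 v 0.013
```

```bash
python3 -m inch '[{"offset":[0.0005,0,0.015],"turn":[0,0,0],"fingers":0.087},{"offset":[0,0,0.012],"turn":[0,0,0],"fingers":0.06},{"offset":[0,0,0],"turn":[0,0,0],"fingers":0.03}]' 30; python3 -c "
from h import *
need([.5423,.1489,.136],154.8)"; python3 -m inch '[{"offset":[0,0,0],"turn":[0,0,0],"fingers":0.01},{"offset":[0,0,0],"turn":[0,0,0],"fingers":0.01},{"offset":[0,0,0],"turn":[0,0,0],"fingers":0.01},{"offset":[0,0,0],"turn":[0,0,0],"fingers":0.01},{"offset":[0,0,0],"turn":[0,0,0],"fingers":0.01}]' 30; python3 -c "
from h import *
need([.5423,.1489,.136],154.8)"
```

```text
time: 3.2
ee_pos: [0.5422, 0.1489, 0.1342]
eef_rot: [0.218, 0.976, 0.0, 0.001]
ft_force: [1.0, -1.0, -0.7]
width: 0.0744
t 3.2 pos [0.5422 0.1489 0.1342] off mm [-0.1  0.1 -1.8] turn [0.06 0.11 0.06] ang 154.86 F [ 1.  -1.  -0.7] M [ 0.   -0.02 -0.03] w 0.0744 v 0.01
time: 3.82
ee_pos: [0.5428, 0.1491, 0.1352]
eef_rot: [0.218, 0.976, 0.001, 0.002]
ft_force: [0.7, -0.1, 0.6]
width: 0.0248
t 3.83 pos [0.5428 0.1491 0.1352] off mm [ 0.4 -0.4 -0.8] turn [0.14 0.16 0.06] ang 154.86 F [ 0.7 -0.1  0.6] M [-0.04  0.01 -0.01] w 0.0248 v 0.002
```

```bash
python3 -m inch '[{"offset":[0,0,0],"turn":[0,0,0],"fingers":0.01},{"offset":[0,0,0],"turn":[0,0,0],"fingers":0.01},{"offset":[0,0,0],"turn":[0,0,0],"fingers":0.01}]' 40; python3 -c "
from h import *
need([.5423,.1489,.136],154.8)"; python3 -m inch '[{"offset":[0,0,-0.01],"turn":[0,0,0],"fingers":0.01},{"offset":[0,0,-0.02],"turn":[0,0,0],"fingers":0.01},{"offset":[0,0,-0.02],"turn":[0,0,0],"fingers":0.01},{"offset":[0,0,-0.02],"turn":[0,0,0],"fingers":0.01},{"offset":[0,0,-0.01],"turn":[0,0,0],"fingers":0.01}]'
```

```text
time: 4.2
ee_pos: [0.5428, 0.1491, 0.1352]
eef_rot: [0.218, 0.976, 0.001, 0.002]
ft_force: [-0.0, -0.2, 0.1]
width: 0.0216
t 4.2 pos [0.5428 0.1491 0.1352] off mm [ 0.4 -0.4 -0.8] turn [0.14 0.17 0.06] ang 154.86 F [-0.  -0.2  0.1] M [-0.   -0.   -0.03] w 0.0216 v 0.002
time: 4.82
ee_pos: [0.5417, 0.1486, 0.2183]
eef_rot: [0.218, 0.976, 0.0, 0.001]
ft_force: [0.4, 0.1, -3.1]
width: 0.0219
```

```bash
python3 -m inch '[{"offset":[0,0,-0.04],"turn":[0,0,0],"fingers":0.01},{"offset":[0,0,-0.04],"turn":[0,0,0],"fingers":0.01},{"offset":[0,0,-0.02],"turn":[0,0,-3],"fingers":0.01},{"offset":[0,0,0],"turn":[0,0,-3],"fingers":0.01},{"offset":[0,0,0],"turn":[0,0,0],"fingers":0.01}]'
python3 -c "
from h import *
print(np.round(r.read_state()['joint_positions'],2))
need([.50,-.15,.315])"
```

```text
time: 5.45
ee_pos: [0.5408, 0.1483, 0.3219]
eef_rot: [0.165, 0.986, -0.0, 0.0]
ft_force: [-0.0, -0.9, -1.1]
width: 0.0217
[-0.58  0.15  0.26  1.48 -0.04  1.51  0.92]
t 5.45 pos [0.5408 0.1483 0.3219] off mm [ -58.7 -295.3    7.1] turn [-0.03  0.03 -0.  ] ang 160.98 F [-0.  -0.9 -1.1] M [0.03 0.01 0.04] w 0.0217 v 0.016
```

```bash
python3 -m inch '[{"offset":[-0.01,-0.045,0],"turn":[0,0,0],"fingers":0.01},{"offset":[-0.013,-0.058,0],"turn":[0,0,0],"fingers":0.01},{"offset":[-0.013,-0.058,0],"turn":[0,0,0],"fingers":0.01},{"offset":[-0.013,-0.058,0],"turn":[0,0,0],"fingers":0.01},{"offset":[-0.013,-0.058,0],"turn":[0,0,0],"fingers":0.01}]'
python3 -m inch '[{"offset":[-0.013,-0.058,0],"turn":[0,0,0],"fingers":0.01},{"offset":[-0.013,-0.056,0],"turn":[0,0,0],"fingers":0.01},{"offset":[0,0,0],"turn":[0,0,10],"fingers":0.01},{"offset":[0,0,0],"turn":[0,0,10],"fingers":0.01},{"offset":[0,0,0],"turn":[0,0,10],"fingers":0.01}]'
python3 -m inch '[{"offset":[0,0,0],"turn":[0,0,10],"fingers":0.01},{"offset":[0,0,0],"turn":[0,0,10],"fingers":0.01},{"offset":[0,0,0],"turn":[0,0,10],"fingers":0.01},{"offset":[0,0,0],"turn":[0,0,9],"fingers":0.01},{"offset":[0,0,0],"turn":[0,0,0],"fingers":0.01}]'
python3 -c "
from h import *
print(np.round(r.read_state()['joint_positions'],2))
need([.495,-.265,.305])"
```

```text
time: 6.08
ee_pos: [0.5072, -0.1361, 0.3193]
eef_rot: [0.164, 0.987, -0.0, -0.002]
ft_force: [1.2, 0.1, -2.0]
width: 0.0214
time: 6.7
ee_pos: [0.4901, -0.2624, 0.3177]
eef_rot: [0.427, 0.904, -0.002, -0.003]
ft_force: [-0.1, -0.1, -2.4]
width: 0.0217
time: 7.32
ee_pos: [0.4888, -0.2618, 0.3155]
eef_rot: [0.715, 0.699, -0.004, -0.004]
ft_force: [0.7, 0.1, -2.2]
width: 0.022
[-0.22  0.16  0.72  1.52 -0.1   1.51  0.48]
t 7.33 pos [ 0.4888 -0.2618  0.3155] off mm [-3.   6.4 10.4] turn [-0.66 -0.02  0.  ] ang 88.73 F [ 0.7  0.1 -2.2] M [-0.03  0.03 -0.03] w 0.022 v 0.037
```

Make it vertical, let it settle, then look.

```bash
python3 -m inch '[{"offset":[0,0.005,0.008],"turn":[-0.65,0,0],"fingers":0.01},{"offset":[0,0,0],"turn":[0,0,0],"fingers":0.01},{"offset":[0,0,0],"turn":[0,0,0],"fingers":0.01}]'
python3 - <<'E'
from h import *
need([.495,-.265,.305])
r.camera("wrist");need([.495,-.265,.305]);s=r.read_state();im=r.camera("wrist");np.save("c3.npy",np.r_[s["ee_pos"],s["eef_rot"]]);need([.495,-.265,.305])
C=cam("wrist",s);cv2.imwrite("pics/w3.png",im[:,:,::-1])
b=at_z(cam("top"),[(401,300)],.14);u=proj(C,b)[0];print("bore predicted",u)
cv2.imwrite("pics/v3.png",im[:,:,::-1])
E
```

```text
time: 7.7
ee_pos: [0.4938, -0.2618, 0.3063]
eef_rot: [0.713, 0.701, 0.0, -0.0]
ft_force: [1.0, 0.0, -2.4]
width: 0.0218
t 7.7 pos [ 0.4938 -0.2618  0.3063] off mm [-3.2  1.2  1.3] turn [-0.02 -0.04  0.  ] ang 89.08 F [ 1.   0.  -2.4] M [-0.08  0.04  0.  ] w 0.0218 v 0.012
t 7.75 pos [ 0.4938 -0.2617  0.3063] off mm [-3.3  1.2  1.3] turn [-0.02 -0.05  0.  ] ang 89.07 F [ 1.1 -0.4 -2.4] M [-0.03  0.04 -0.03] w 0.0217 v 0.008
t 7.8 pos [ 0.4939 -0.2617  0.3064] off mm [-3.2  1.2  1.4] turn [-0.01 -0.04  0.  ] ang 89.05 F [ 0.4 -0.9 -1.7] M [-0.05  0.01  0.01] w 0.0216 v 0.006
bore predicted [322.7175317  151.99958039]
```

View pics/v3.png

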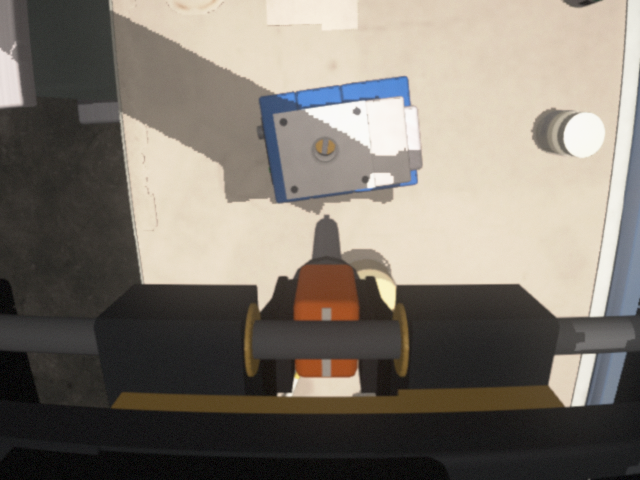

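The picture shows the upper bore at about (324.5,149), the tang tip at about (327,216), and the bracket's bolts at (283,122), (357,111), (294,189) and (365,180). I zoom in to refine these.

Run:
```python
from h import *
im=cv2.imread("pics/w3.png")
cr=im[125:230,290:370];cv2.imwrite("pics/v4.png",cv2.resize(cr,None,fx=5.5,fy=5.5,interpolation=cv2.INTER_CUBIC))
```

```text
(no output)
```

View pics/v4.png

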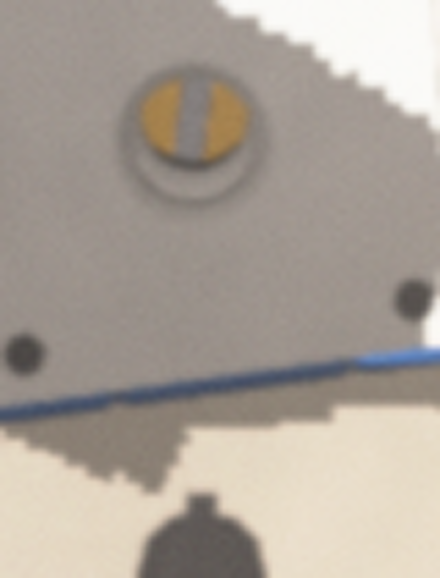

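The zoom shows the bore's ring centred at (325.3,149.7). Through both bearings I can see the gold coupling with its grey slot, running from about (325.8,140.5) to (324.0,153.2). That gives the slot angle directly. The tang's edge is at (326.5,214.6).

Run:
```python
from h import *
q=np.load("c3.npy");s=dict(ee_pos=q[:3],eef_rot=q[3:]);C=cam("wrist",s);T=R.from_quat(q[3:])
B=at_z(C,[(325.3,149.7)],.14)[0];print("bore",B)
S=at_z(C,[(325.8,140.5),(324.0,153.2)],.032);d=S[0]-S[1];print("slot",S,np.degrees(np.arctan2(d[1],d[0])))
b=at_z(C,[(283,122),(357,111),(294,189),(365,180)],.14);print("bolts",b,b.mean(0))
for d in(b[1]-b[0],b[3]-b[2]):print("yaw",np.degrees(np.arctan2(d[1],d[0])))
tip=q[:3]+T.apply([[.0075,.002,.125],[.0075,-.002,.125],[0,0,.125]]);print("tip pred",proj(C,tip))
print("tip edge meas",at_z(C,[(326.6,214.8)],tip[0,2])-tip[2])
```

```text
bore [ 0.49381874 -0.21289369  0.14      ]
slot [[ 0.49410815 -0.21116622  0.032     ]
 [ 0.49205727 -0.22389799  0.032     ]] 80.84918399564405
bolts [[ 0.46222285 -0.19152078  0.14      ]
 [ 0.51812532 -0.18439795  0.14      ]
 [ 0.46879902 -0.2428544   0.14      ]
 [ 0.524329   -0.23669707  0.14      ]] [ 0.49336905 -0.21386755  0.14      ]
yaw 7.261238070055103
yaw 6.327278186048536
tip pred [[329.17952045 214.00733617]
 [323.41791079 214.01074306]
 [326.30426131 224.49085314]]
tip edge meas [[3.21450508e-04 6.93289818e-03 5.45834979e-06]]
```

```bash
python3 -m inch '[{"offset":[0.024,0,0],"turn":[0,0,0],"fingers":0.01},{"offset":[0.024,0,0.006],"turn":[0,0,4],"fingers":0.01},{"offset":[0,0,0.01],"turn":[0,0,4],"fingers":0.01},{"offset":[0,0,0],"turn":[0,0,0],"fingers":0.01},{"offset":[0,0,0],"turn":[0,0,0],"fingers":0.01}]'
python3 -c "
from h import *
need([.4935,-.2127,.283],81)"
```

```text
time: 8.43
ee_pos: [0.4948, -0.2131, 0.2912]
eef_rot: [0.761, 0.649, 0.001, 0.0]
ft_force: [0.3, 0.1, -2.7]
width: 0.0216
t 8.43 pos [ 0.4948 -0.2131  0.2912] off mm [ 0.2 -1.3  8.2] turn [ 0.07 -0.02 -0.03] ang 80.97 F [ 0.3  0.1 -2.7] M [-0.04  0.02 -0.01] w 0.0216 v 0.003
```

```bash
python3 -m inch '[{"offset":[0,-0.0013,0.008],"turn":[0.07,0,0],"fingers":0.01},{"offset":[0,0,0],"turn":[0,0,0],"fingers":0.01},{"offset":[0,0,0],"turn":[0,0,0],"fingers":0.01}]'
python3 - <<'E'
from h import *
need([.4935,-.2127,.283],81);s=r.read_state();im=r.camera("wrist");C=cam("wrist",s);need([.4935,-.2127,.283],81)
cv2.imwrite("pics/w5.png",im[:,:,::-1]);T=R.from_quat(s["eef_rot"]);np.save("c5.npy",np.r_[s["ee_pos"],s["eef_rot"]])
print("bore",proj(C,[.4935,-.2133,.14]),"tip",proj(C,s["ee_pos"]+T.apply([[0,0,.125],[.0075,0,.125]])))
x,y=proj(C,[.4935,-.2133,.14])[0].astype(int);print(x-60,y-50)
cv2.imwrite("pics/v5.png",cv2.resize(im[y-50:y+50,x-60:x+60,::-1],None,fx=5.5,fy=5.5,interpolation=cv2.INTER_CUBIC))
E
```

```text
time: 8.8
ee_pos: [0.4934, -0.2137, 0.2831]
eef_rot: [0.76, 0.65, 0.0, 0.0]
ft_force: [0.1, 0.3, -1.8]
width: 0.0214
t 8.8 pos [ 0.4934 -0.2137  0.2831] off mm [ 1.  -0.   0.1] turn [ 0.03 -0.01  0.02] ang 81.02 F [ 0.1  0.3 -1.8] M [-0.06  0.08  0.02] w 0.0214 v 0.005
t 8.85 pos [ 0.4933 -0.2137  0.283 ] off mm [ 1. -0.  0.] turn [ 0.02 -0.01  0.01] ang 81.01 F [-0.3  0.5 -2. ] M [-0.08  0.07  0.05] w 0.022 v 0.003
bore [[326.02619005 218.06239156]] tip [[326.04187628 224.49712582]
 [326.03458838 214.01527518]]
266 168
```

View pics/v5.png

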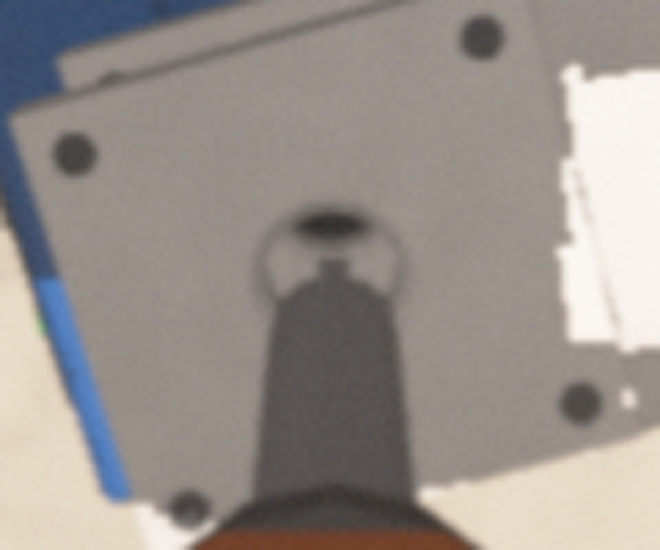

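The bore ring is centred at about (326.5,218.8). The tang's edge is at (326.7,215.3), about 1 mm short along tool x. I correct that and enter slowly.

```bash
python3 -m inch '[{"offset":[0.0009,0,0.007],"turn":[0,0,0],"fingers":0.01},{"offset":[0,0,0.006],"turn":[0,0,0],"fingers":0.01},{"offset":[0,0,0],"turn":[0,0,0],"fingers":0.01}]'
python3 -c "
from h import *
need([.4934,-.2129,.265],81)"
```

```text
time: 9.22
ee_pos: [0.4934, -0.2127, 0.269]
eef_rot: [0.76, 0.65, 0.0, -0.0]
ft_force: [-1.0, -0.1, -2.1]
width: 0.0215
t 9.22 pos [ 0.4934 -0.2127  0.269 ] off mm [-0.2 -0.   4. ] turn [ 0.   -0.01  0.03] ang 81.03 F [-1.  -0.1 -2.1] M [-0.08  0.1   0.04] w 0.0215 v 0.004
```

```bash
for i in 1 ; do python3 -m inch '[{"offset":[0,0,0.004],"turn":[0,0,0],"fingers":0.01},{"offset":[0,0,0.004],"turn":[0,0,0],"fingers":0.01}]'; done; python3 -m inch '[{"offset":[0,0,0.004],"turn":[0,0,0],"fingers":0.01},{"offset":[0,0,0.004],"turn":[0,0,0],"fingers":0.01}]'
python3 -c "
from h import *
need([.4934,-.2129,.24],81)"
```

```text
time: 9.48
ee_pos: [0.4936, -0.2127, 0.2607]
eef_rot: [0.76, 0.65, 0.0, 0.0]
ft_force: [0.8, 0.0, -1.6]
width: 0.0215
time: 9.72
ee_pos: [0.4936, -0.2127, 0.2521]
eef_rot: [0.76, 0.65, 0.0, 0.0]
ft_force: [-0.9, 0.4, -2.8]
width: 0.0214
t 9.72 pos [ 0.4936 -0.2127  0.2521] off mm [-0.2 -0.2 12.1] turn [ 0.03 -0.    0.03] ang 81.03 F [-0.9  0.4 -2.8] M [-0.06  0.08  0.02] w 0.0214 v 0.068
```

```bash
python3 -m inch '[{"offset":[0,0,0.006],"turn":[0,0,0],"fingers":0.01},{"offset":[0,0,0.006],"turn":[0,0,0],"fingers":0.01},{"offset":[0,0,0.006],"turn":[0,0,0],"fingers":0.01},{"offset":[0,0,0.006],"turn":[0,0,0],"fingers":0.01},{"offset":[0,0,0.004],"turn":[0,0,0],"fingers":0.01}]'
python3 -c "
from h import *
need([.4934,-.2129,.21],81)"
```

```text
time: 10.35
ee_pos: [0.4935, -0.2126, 0.2219]
eef_rot: [0.76, 0.65, 0.0, 0.0]
ft_force: [-0.8, -0.2, -2.0]
width: 0.0219
t 10.35 pos [ 0.4935 -0.2126  0.2219] off mm [-0.3 -0.1 11.9] turn [ 0.01 -0.    0.03] ang 81.03 F [-0.8 -0.2 -2. ] M [-0.09  0.06 -0.02] w 0.0219 v 0.07
```

```bash
python3 -m inch '[{"offset":[0,0,0.004],"turn":[0,0,0],"fingers":0.01},{"offset":[0,0,0.004],"turn":[0,0,0],"fingers":0.01},{"offset":[0,0,0.004],"turn":[0,0,0],"fingers":0.01}]'
python3 -m inch '[{"offset":[0,0,0.004],"turn":[0,0,0],"fingers":0.01},{"offset":[0,0,0.004],"turn":[0,0,0],"fingers":0.01},{"offset":[0,0,0.004],"turn":[0,0,0],"fingers":0.01}]'
python3 -c "
from h import *
need([.4934,-.2129,.160],81)"
```

```text
time: 10.72
ee_pos: [0.4936, -0.2127, 0.2092]
eef_rot: [0.76, 0.65, 0.0, 0.0]
ft_force: [-0.9, 0.0, -2.0]
width: 0.0217
time: 11.1
ee_pos: [0.4937, -0.2127, 0.1964]
eef_rot: [0.76, 0.65, 0.0, 0.0]
ft_force: [0.1, -0.2, -2.1]
width: 0.0217
t 11.1 pos [ 0.4937 -0.2127  0.1964] off mm [-0.3 -0.3 36.4] turn [ 0.03 -0.    0.03] ang 81.03 F [ 0.1 -0.2 -2.1] M [-0.11  0.08  0.01] w 0.0217 v 0.072
```

Both bearings passed with no side load. I continue down to just above the coupling.

```bash
python3 -m inch '[{"offset":[0,0,0.006],"turn":[0,0,0],"fingers":0.01},{"offset":[0,0,0.006],"turn":[0,0,0],"fingers":0.01},{"offset":[0,0,0.006],"turn":[0,0,0],"fingers":0.01},{"offset":[0,0,0.006],"turn":[0,0,0],"fingers":0.01},{"offset":[0,0,0.005],"turn":[0,0,0],"fingers":0.01}]'
python3 -m inch '[{"offset":[0,0,0.003],"turn":[0,0,0],"fingers":0.01},{"offset":[0,0,0.003],"turn":[0,0,0],"fingers":0.01},{"offset":[0,0,0.002],"turn":[0,0,0],"fingers":0.01}]'
python3 -c "
from h import *
need([.4934,-.2129,.150],81)"
```

```text
time: 11.72
ee_pos: [0.4936, -0.2126, 0.1653]
eef_rot: [0.76, 0.65, 0.0, 0.0]
ft_force: [0.4, 0.5, -1.2]
width: 0.0215
time: 12.1
ee_pos: [0.4936, -0.2126, 0.1566]
eef_rot: [0.76, 0.65, 0.0, 0.0]
ft_force: [0.1, -0.1, -2.3]
width: 0.0219
t 12.1 pos [ 0.4936 -0.2126  0.1566] off mm [-0.3 -0.2  6.6] turn [0.01 0.   0.04] ang 81.04 F [ 0.1 -0.1 -2.3] M [-0.04  0.    0.06] w 0.0219 v 0.032
```

```bash
python3 -m inch '[{"offset":[0,0,0.0015],"turn":[0,0,0],"fingers":0.01},{"offset":[0,0,0.0015],"turn":[0,0,0],"fingers":0.01},{"offset":[0,0,0],"turn":[0,0,0],"fingers":0.01}]'
python3 -c "
from h import *
need([.4934,-.2129,.150],81)"
```

```text
time: 12.48
ee_pos: [0.4937, -0.2127, 0.1535]
eef_rot: [0.76, 0.65, 0.0, 0.0]
ft_force: [0.4, 0.6, -1.6]
width: 0.0219
t 12.47 pos [ 0.4937 -0.2127  0.1535] off mm [-0.3 -0.3  3.5] turn [0.02 0.01 0.04] ang 81.04 F [ 0.4  0.6 -1.6] M [-0.1   0.12  0.  ] w 0.0219 v 0.003
```

It is 3.5 mm below the unengaged contact height with no spring force, so the tang is in the slot. I press gently until the collar seats.

```bash
python3 -m inch '[{"offset":[0,0,0.0015],"turn":[0,0,0],"fingers":0.01},{"offset":[0,0,0.001],"turn":[0,0,0],"fingers":0.01},{"offset":[0,0,0],"turn":[0,0,0],"fingers":0.01}]'
python3 -m inch '[{"offset":[0,0,0.001],"turn":[0,0,0],"fingers":0.01},{"offset":[0,0,0],"turn":[0,0,0],"fingers":0.01}]'
python3 -c "
from h import *
need([.4934,-.2129,.150],81)"
```

```text
time: 12.85
ee_pos: [0.4938, -0.2127, 0.1509]
eef_rot: [0.76, 0.65, 0.0, 0.0]
ft_force: [-0.2, -0.5, -2.1]
width: 0.022
time: 13.1
ee_pos: [0.4939, -0.2127, 0.1503]
eef_rot: [0.76, 0.65, 0.0, 0.0]
ft_force: [-0.8, 0.6, -1.1]
width: 0.0216
t 13.1 pos [ 0.4939 -0.2127  0.1503] off mm [-0.3 -0.5  0.3] turn [ 0.06 -0.01  0.04] ang 81.04 F [-0.8  0.6 -1.1] M [-0.1   0.17  0.02] w 0.0216 v 0.003
```

```bash
python3 -m inch '[{"offset":[0,0,0.0012],"turn":[0,0,0],"fingers":0.01},{"offset":[0,0,0],"turn":[0,0,0],"fingers":0.01}]'
python3 -m inch '[{"offset":[0,0,0.0012],"turn":[0,0,0],"fingers":0.01},{"offset":[0,0,0],"turn":[0,0,0],"fingers":0.01}]'
python3 -c "
from h import *
need([.4934,-.2129,.150],81)"
```

```text
time: 13.35
ee_pos: [0.494, -0.2128, 0.1503]
eef_rot: [0.76, 0.65, 0.001, 0.0]
ft_force: [0.2, -0.4, -1.2]
width: 0.0216
time: 13.6
ee_pos: [0.4941, -0.2128, 0.1503]
eef_rot: [0.76, 0.65, 0.001, 0.0]
ft_force: [-0.7, -0.7, -2.3]
width: 0.0218
t 13.6 pos [ 0.4941 -0.2128  0.1503] off mm [-0.2 -0.6  0.3] turn [ 0.09 -0.09  0.03] ang 81.03 F [-0.7 -0.7 -2.3] M [-0.23  0.32 -0.01] w 0.0218 v 0.003
```

It stays at 0.1503 against the extra push, which matches the expected seated height. I release and retreat.

```bash
python3 -m inch '[{"offset":[0,0,0],"turn":[0,0,0],"fingers":0.05},{"offset":[0,0,0],"turn":[0,0,0],"fingers":0.06},{"offset":[0,0,0],"turn":[0,0,0],"fingers":0.06},{"offset":[0,0,0],"turn":[0,0,0],"fingers":0.06}]'
python3 -m inch '[{"offset":[0,0,-0.02],"turn":[0,0,0],"fingers":0.06},{"offset":[0,0,-0.03],"turn":[0,0,0],"fingers":0.06},{"offset":[0,0,-0.04],"turn":[0,0,0],"fingers":0.06},{"offset":[-0.02,0,-0.02],"turn":[0,0,0],"fingers":0.06},{"offset":[0,0,0],"turn":[0,0,0],"fingers":0.06}]'
python3 - <<'E'
from h import *
r.camera("wrist");s=r.read_state();im=r.camera("wrist");C=cam("wrist",s)
need([.4934,-.2129,.250],81)
print("head centre pred at z .186",proj(C,[.4938,-.2135,.186]))
x,y=proj(C,[.4938,-.2135,.16])[0].astype(int)
a=cv2.resize(im[max(0,y-90):y+90,x-110:x+110,::-1],None,fx=2.5,fy=2.5);b=r.camera("scene")
b=cv2.resize(b[270:370,270:380,::-1],None,fx=2.2,fy=2.2);W=np.zeros((a.shape[0],a.shape[1]+b.shape[1],3),np.uint8);W[:,:a.shape[1]]=a;W[:b.shape[0],a.shape[1]:]=b
cv2.imwrite("pics/v6.png",W);print(W.shape)
E
```

```text
time: 14.1
ee_pos: [0.4945, -0.2129, 0.1501]
eef_rot: [0.76, 0.65, 0.001, 0.001]
ft_force: [0.1, -0.0, 0.7]
width: 0.0539
time: 14.72
ee_pos: [0.4908, -0.2328, 0.2626]
eef_rot: [0.76, 0.65, 0.001, 0.0]
ft_force: [0.1, 0.7, -0.6]
width: 0.0604
t 14.82 pos [ 0.4907 -0.2305  0.2607] off mm [17.8 -0.  10.8] turn [-0.09 -0.1   0.2 ] ang 81.2 F [0.2 1.  0. ] M [-0.03  0.05  0.01] w 0.06 v 0.018
head centre pred at z .186 [[326.26325309 215.14654302]]
(450, 792, 3)
```

View pics/v6.png

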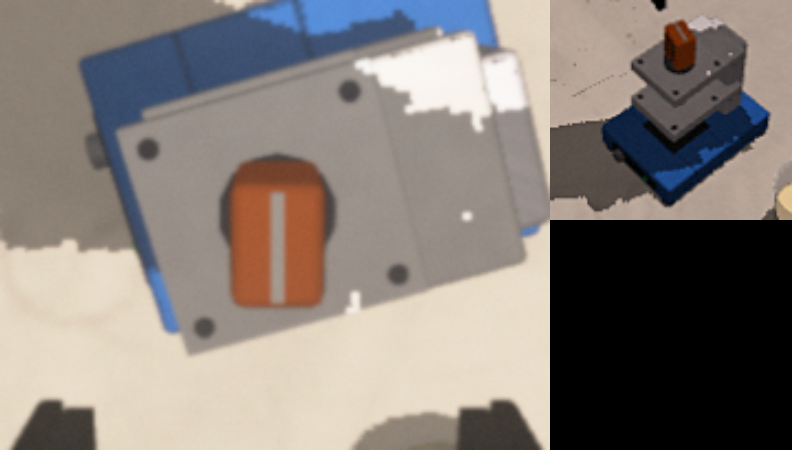

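The wrist and scene views show the shaft upright in the mixer with its collar on the bracket and the fingers clear. One last numerical height check, with the orange blob in the scene camera compared with a seated and an unengaged head.

Run:
```python
from h import *
im=r.camera("scene")[270:330,300:370];st,ce=orange(im);print("blob",st[:5]+np.array([300,270,0,0,0]))
C=cam("scene");c,n=np.cos(np.radians(81.)),np.sin(np.radians(81.))
for zc in(.140,.143,.147):
    pts=[[.4938+x*c-y*n,-.2135+x*n+y*c,zc+z] for x in(-.015,.015) for y in(-.011,.011) for z in(.006,.046)]
    p=proj(C,pts);print(zc,p.min(0).round(1),p.max(0).round(1))
```

```text
blob [322 280  14  11  84]
0.14 [320.3 277.5] [336.1 302.5]
0.143 [320.3 276.5] [336.2 301.6]
0.147 [320.3 275.2] [336.3 300.4]
```

Run:
```python
from h import *
im=r.camera("scene")[265:320,305:350];h=cv2.cvtColor(im,cv2.COLOR_RGB2HSV)
m=((h[...,0]<18)|(h[...,0]>170))&(h[...,1]>110)
n,l,st,ce=cv2.connectedComponentsWithStats(m.astype(np.uint8));i=1+st[1:,4].argmax();x,y,w,hh,_=st[i];print("x",x+305,x+w+305,"y",y+265,y+hh+265)
```

```text
x 322 336 y 279 303
```

The blob spans rows 279 to 303. That fits the seated head (277.5 to 302.5), and an unengaged head (275.2 to 300.4) would sit higher. Handing in.

```bash
python3 -c "
from bench import r
s=r.read_state();print(s['time'],s['ft_force'],s['width']);r.close_job()"
```

```text
14.975 [-0.44105639 -1.23994639  0.92658697] 0.06007778393676888
the job is handed in; nothing more can be done
```

The shaft is home in the mixer with its tang in the coupling slot. I released it and handed the job in at about 15 s of the 67 s allowed; no verdict is reported.

- **Insertion:** I gripped the head across its flats and lifted it out. I then took the slot angle, about 81° in world axes, from a wrist view down through both bearings. I turned the shaft to that angle before inserting it, so no search turning under load was needed. The measured force never rose above the shaft's own weight (about 2 N) plus noise on the way down.
- **Seating:** The descent stopped at TCP height 0.1503 m, against 0.150 m expected for a flush collar. Two further small pushes did not move it.
- **Final checks:** After release, the wrist and scene views showed the shaft upright with its collar on the bracket and the fingers clear. In the scene picture the orange head spans rows 279–303. A seated head should span about 277.5–302.5, and one standing unengaged on the coupling about 275–300.
- **Failed or not checked:** My first scene height check failed because its colour threshold cut the head off, so I repeated it with a looser one. I did not re-measure the bystanders; no contact showed in the forces, and the arm stayed well above them.

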